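# Roll the light-seal strip of a growing channel flush

## Robot

A 6-joint arm with a two-finger parallel gripper is mounted at the origin on the work surface. World frame = base frame: x ahead of the robot, y to its left, z up, the work surface at z = 0. Lengths are in m, angles in rad, forces in N, time in s.
With the tool pointing down it reaches from about 0.325 to 0.9 m from the base axis. Payload 6.1 kg.
Tool frame: the origin (TCP) lies on the front face of the gripper's body, between the roots of the fingers; the fingertips stand 73 mm ahead of it and the grasp point (between the pads) lies 54 mm ahead of it; z points along the fingers, y is the direction in which the jaws open and shut (so a half turn about z gives the same grasp; the last joint's range is limited). The gripper opens to 85 mm and grips with 20 to 120 N. Pads are 22 mm wide; open, the fingers measure 114 mm over their backs; the gripper's body (76 mm by 85 mm) begins 54 mm behind the grasp point. The pads swing forward as they close: fully open they stand 13 mm farther back than shut.
Start: joints at [-1.361, 0.22, 1.526, -0, 1.395, -0.126], TCP at [0.206, -0.59, 0.304] pointing down, gripper open.
Joint ranges: [-2.98, 2.98], [-0.91, 2.08], [0.09, 2.57], [-1.24, 4.39], [0.2, 2.65], [-2.68, 2.68]. Speed limits (rad/s): [2.57, 2.57, 3.01, 3.14, 3.14, 3.14].

## Interface

Orientations are given as a unit quaternion [x, y, z, w].
In Python, from workcell import bot, move_gripper, eyes gives the robot as it stands. Calls block until the motion is done:
- bot.reach(position, orientation): joint-space move of the TCP to a pose.
- bot.line_to(position, ori=None, velocity=0.15): straight line of the TCP; ori=None keeps the orientation; velocity is the mean speed in m/s.
- bot.move_j(angles): joint-space move.
- move_gripper(opening, grasp_force=None): opening from 0.0 (shut) to 1.0 (fully open); grasp_force is the grip in N (None keeps the last); returns when the fingers have stopped.
- bot.hold(seconds).
- bot.ik(position, orientation): joint angles nearest the present ones, or None.
- bot.state(): the state.
- eyes.get_image(name): name is "side" or "top"; returns a dict with "pixels" (420x560x3 uint8, red, green, blue), "camera_matrix" (3x3 intrinsics, pixels), "D" ([k1, k2, p1, p2, k3] as OpenCV has them; the pictures are not rectified), "R" (3x3) and "t" (3): a world point X has camera coordinates R X + t. Camera axes: x right, y down, z forward; pixel columns grow to the right and rows downward; lengths in m; the calibration is good to about 2 mm. A picture is of the moment at which its call begins. There is no depth.
A pose or a line that the arm cannot do raises bot.IKError and nothing moves.
- bot.close_job(): hands the job in, once; it reports no verdict.
The state is a dict: "time_s": time; "qpos": joint angles; "qvel": joint speeds; "effort": joint torques, N m; "eef_pos": TCP position; "eef_rot": TCP orientation; "ft_force": force on the tool from outside, world axes, zero at the start; "torque": the same for the moment, N m; "opening": opening from 0.0 (shut) to 1.0 (fully open).
Only numpy, scipy, OpenCV 4.12 (cv2) and the standard library are available. Lean on these libraries where they do the work, as an engineer would, in place of code of your own. Each camera call takes 0.05 s, during which the arm holds its last target.

## Task

Take the hand roller from its stand and roll down the raised light-seal strip along the front edge of the growing channel: begin on the blue section and roll along to the far end with firm pressure until every section sits fully home, but do not crush the channel with excessive force, and press with the roller only. Then set the roller back upright in its stand, let go, and leave the seedling tray, the bottle and the pot bin where they are.

Things in the scene. Friction and masses are not known exactly. Their poses are not given: they have to be found in the camera images.
- roller_grip (a point): Centre (half-way up) of the orange square grip of the hand roller: 26 x 26 mm across, 52 mm tall, upright (z up). Below it is a 60 x 60 mm steel guard plate whose top face is 26 mm and underside 34 mm below this point; fingertips may bear on the plate while pressing. Whole roller about 0.3 kg (varies 0.7 to 1.3 times).
- roller: The hand roller; origin at the lowest point of its black rubber wheel, 80 mm straight below the grip's centre. The free-turning wheel is 42 mm in diameter and 25 mm wide, in a steel fork under the guard plate; its axle is along x, so it rolls along y. z points up along the grip.
- wheel (a joint): Rotation of the roller's wheel on its axle, rad, either sign, 0 at the start; about 0.048 rad per mm rolled.
- stand_rim (a point): Rim centre of the roller's fixed white stand: pocket 50 x 50 mm inside with two 60 mm long side walls across y, tops 57 mm above the table, and 20 mm high walls across x, on a 110 mm foot, left or right of the channel. The roller rests with its guard plate flat and square on the two side walls (grip centre 34 mm above this point), wheel hanging between them, axle along x.
- cradle: The fixed metal feet of the white growing channel (134 x 310 mm), origin on the table below the strip's middle; +x points across the channel (planted lid, seedlings up to 25 mm tall), y along the strip to its blue end. Jack screws set the channel's height, which is unknown: it stands 15 mm lower to 15 mm higher than nominal, level. Lid and end blocks lie 2 mm below a seated strip. It bears 40 N at most.
- strip_start (a point): Outer end of the strip's blue section, on its centre line, at the nominal height of a fully seated section's top (the true one is within 15 mm of it: see cradle; find it by touch). The strip runs along -y to strip_end, 240 mm, on the channel edge nearest the robot: six rigid clip sections in a row, first blue, the rest dark grey, each 29 mm wide, 39 mm long, 40 mm apart.
- strip_end (a point): Outer end of the strip's last grey section, on the centre line, 240 mm from strip_start, at the same nominal height (true height likewise unknown).
- section0 (a joint): How far strip section 0 (the blue one) has been pressed down, m: 0 is fully raised (6 mm proud of home), 0.006 fully home against its stop. Starts between 0 and 0.0015. It is stiff (about 7 to 11 N to move it) and stays where it is left.
- section1 (a joint): How far strip section 1 (grey, number 1 after the blue one) has been pressed down, m: 0 is fully raised (6 mm proud of home), 0.006 fully home against its stop. Starts between 0 and 0.0015. It is stiff (about 7 to 11 N to move it) and stays where it is left.
- section2 (a joint): How far strip section 2 (grey, number 2 after the blue one) has been pressed down, m: 0 is fully raised (6 mm proud of home), 0.006 fully home against its stop. Starts between 0 and 0.0015. It is stiff (about 7 to 11 N to move it) and stays where it is left.
- section3 (a joint): How far strip section 3 (grey, number 3 after the blue one) has been pressed down, m: 0 is fully raised (6 mm proud of home), 0.006 fully home against its stop. Starts between 0 and 0.0015. It is stiff (about 7 to 11 N to move it) and stays where it is left.
- section4 (a joint): How far strip section 4 (grey, number 4 after the blue one) has been pressed down, m: 0 is fully raised (6 mm proud of home), 0.006 fully home against its stop. Starts between 0 and 0.0015. It is stiff (about 7 to 11 N to move it) and stays where it is left.
- section5 (a joint): How far strip section 5 (grey, number 5 after the blue one, the last) has been pressed down, m: 0 is fully raised (6 mm proud of home), 0.006 fully home against its stop. Starts between 0 and 0.0015. It is stiff (about 7 to 11 N to move it) and stays where it is left.
- tray_mid (a point): Middle of the black seedling tray with blue rim, 200 x 149 mm, 54 mm high; seedlings stand to about 65 mm. Bystander, at the side opposite the stand.
- bottle_mid (a point): Middle of a white bottle with a green cap, 60 mm diameter, 150 mm tall. Bystander, beyond the channel.
- bin_mid (a point): Middle of a grey bin of black net pots, 110 x 90 mm, 55 mm high. Bystander, beyond the channel.
There are look-alikes about, which are no part of the job. What is shaped like the roller but pink or purple is not meant.

How it is judged:
On the way, in this order (a step that is already met when the one before it is completed fails the run):
1. the roller is lifted out of its stand (z of roller_grip in the frame of stand_rim above 0.085 m), for 0.1 s.
2. the blue section is pressed home while the last three sections are still raised (value of joint section0 above 0.0045 m and not (value of joint section3 above 0.0045 m) and not (value of joint section4 above 0.0045 m) and not (value of joint section5 above 0.0045 m)), for 0.02 s.
3. all six sections are home, the wheel having rolled at least 5 rad (about 105 mm) (value of joint each of section0, section1, section2, section3, section4, section5 above 0.0045 m and (value of joint wheel above 5 rad or value of joint wheel below -5 rad)), for 0.1 s.
At the end, for the whole second after the job is handed in: All six sections are pressed down at least 4.5 mm of their 6 mm; the roller stands upright (within 0.12 rad) in its stand, grip centre within 15 mm of the stand's centre line and 28 to 40 mm above the rim, at rest and released (value of joint each of section0, section1, section2, section3, section4, section5 above 0.0045 m and horizontal distance between roller_grip and stand_rim below 0.015 m and z of roller_grip in the frame of stand_rim between 0.028 and 0.04 m and angle between roller_grip's own z axis and vertical below 0.12 rad and linear speed of roller below 0.02 m/s); the robot touches nothing.
It fails at once if the roller presses on the channel or strip with more than 40 N (contact force between roller and cradle above 40 N).
It fails at once if the hand or arm presses on the channel or strip (contact force between any of the fingers, the arm and cradle above 3 N).
It fails at once if the seedling tray, bottle or pot bin is pushed more than 25 mm away (distance of any of tray_mid, bottle_mid, bin_mid from where it was at the start of the episode above 0.025 m).
It also fails if it takes over 72 s, if anything falls off the work surface, if the arm or the gripper's body presses on something with over 40 N, if the wrist force passes 120 N, or if a joint passes its speed limit or range.

## Working session

There is one attempt and no reset: what is moved stays moved. The work goes in short steps, each a Python script; the robot and the scene stay as the last script left them, time stands still between calls to the robot, and variables do not carry over. Pictures are saved under pics/ and viewed, and the job is handed in when it is done.

```bash
ls; mkdir -p pics
python3 - <<'E'
from workcell import bot, move_gripper, eyes
import cv2
s=bot.state(); print(s)
for n in("side","top"):
    d=eyes.get_image(n); cv2.imwrite(f"pics/{n}0.png",d["pixels"][:,:,::-1]); print(n,d["camera_matrix"],d["D"],d["R"],d["t"])
E
```

```text
pics
{'time_s': 0.0, 'qpos': array([-1.36108219e+00,  2.21257545e-01,  1.52763504e+00,  2.54061357e-05,
        1.39469641e+00, -1.26098790e-01]), 'qvel': array([ 2.90702964e-05,  1.83590963e-03, -9.32870650e-04,  7.40091721e-04,
        6.37538981e-04,  6.01271100e-04]), 'effort': array([-8.89022358e-04, -4.96901786e+01, -3.89394557e+01, -2.57908896e-04,
        1.10597091e-02, -1.44224720e-05]), 'eef_pos': array([ 0.20586462, -0.58962201,  0.30276697]), 'eef_rot': array([ 9.85936679e-01,  1.67116331e-01, -2.92256377e-05, -9.97822379e-04]), 'ft_force': array([ 0.70289903,  0.32761924, -0.18383785]), 'torque': array([-0.01281246,  0.06322893, -0.02102251]), 'opening': 0.9982520349687701}
side [[424.3346118    0.         282.61907884]
 [  0.         424.3346118  203.0870997 ]
 [  0.           0.           1.        ]] [-0.05794826  0.          0.          0.          0.        ] [[ 0.97820696 -0.20760164  0.00356386]
 [-0.13736635 -0.65994261 -0.73865163]
 [ 0.15569724  0.72206461 -0.67407794]] [-0.60988796  0.1115773   1.03957816]
top [[484.68861815   0.         274.35218613]
 [  0.         484.68861815 214.94092703]
 [  0.           0.           1.        ]] [0.0511746 0.        0.        0.        0.       ] [[-0.02341109 -0.99931687 -0.02859569]
 [-0.99874995  0.02464226 -0.04348903]
 [ 0.04416399  0.02754182 -0.99864458]] [-0.02653753  0.61248444  1.21655324]
```

View pics/side0.png

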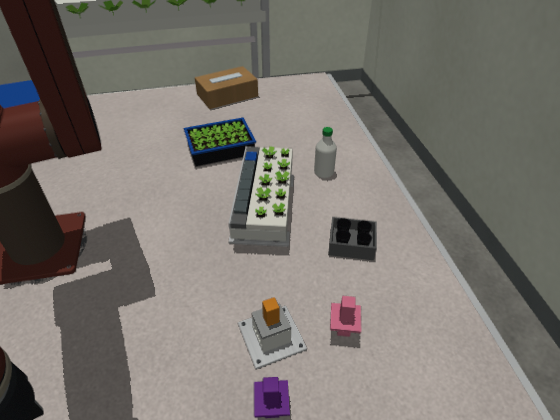

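View pics/top0.png

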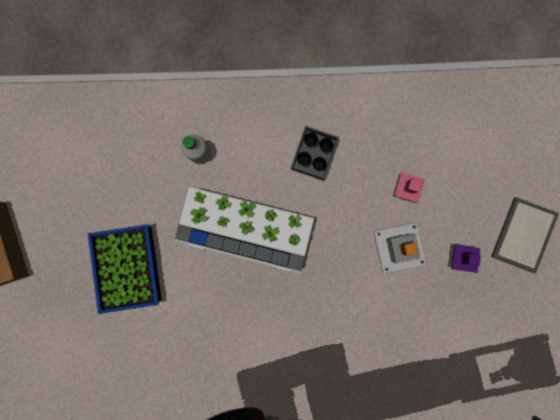

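Side view: orange roller on the white stand at about (271,312), blue section at (251,156), with pink and purple decoys at (347,305) and (272,392). Top view: roller at (410,250), blue end at (198,238), strip running to about (302,264), so the stand is on the -y side. Next I'll zoom in and measure.

```bash
cat > h.py <<'E'
import numpy as np, cv2
from workcell import bot, move_gripper, eyes
def ray(d,uv):
    p=cv2.undistortPoints(np.array(uv,float).reshape(-1,1,2),d["camera_matrix"],np.array(d["D"]))[:,0]
    v=np.c_[p,np.ones(len(p))]@d["R"]; v/=np.linalg.norm(v,axis=1)[:,None]
    return -np.array(d["R"]).T@d["t"], v
def onz(d,uv,z):
    c,v=ray(d,uv); return c+v*((z-c[2])/v[:,2])[:,None]
def tri(d1,u1,d2,u2):
    c1,v1=ray(d1,u1);c2,v2=ray(d2,u2);v1=v1[0];v2=v2[0]
    a=np.linalg.lstsq(np.c_[v1,-v2],c2-c1,rcond=None)[0]
    p,q=c1+a[0]*v1,c2+a[1]*v2; return (p+q)/2,np.linalg.norm(p-q)
def proj(d,X):
    r=cv2.Rodrigues(np.array(d["R"]))[0]
    return cv2.projectPoints(np.array(X,float).reshape(-1,3),r,np.array(d["t"]),d["camera_matrix"],np.array(d["D"]))[0][:,0]
def blobs(d,lo,hi,mn=20):
    m=cv2.inRange(cv2.cvtColor(d["pixels"],cv2.COLOR_RGB2HSV),lo,hi)
    n,l,s,c=cv2.connectedComponentsWithStats(m)
    return m,[(s[i].tolist(),c[i].round(1).tolist()) for i in range(1,n) if s[i,4]>=mn]
E
python3 - <<'E'
from h import *
D={n:eyes.get_image(n) for n in("side","top")}
import pickle; pickle.dump(D,open("d0.pkl","wb"))
for n in D:
    for nm,lo,hi in(("orange",(8,170,100),(20,255,255)),("blue",(105,150,60),(125,255,255))):
        print(n,nm,blobs(D[n],lo,hi)[1])
def crop(n,x,y,w,h,k,f): cv2.imwrite(f,cv2.resize(D[n]["pixels"][y:y+h,x:x+w,::-1],None,fx=k,fy=k,interpolation=cv2.INTER_CUBIC))
crop("top",170,180,150,100,5,"pics/c1.png"); crop("top",365,215,75,65,8,"pics/c2.png")
crop("side",225,140,80,105,5,"pics/c3.png"); crop("side",230,285,85,85,7,"pics/c4.png")
E
```

```text
side orange [([263, 298, 16, 15, 156], [270.4, 304.8])]
side blue [([0, 80, 40, 28, 813], [17.7, 93.5]), ([184, 118, 72, 37, 436], [217.6, 136.8]), ([245, 152, 12, 9, 88], [250.9, 155.6])]
top orange [([405, 243, 12, 12, 114], [410.3, 248.5])]
top blue [([89, 225, 69, 88, 821], [125.4, 268.3]), ([189, 230, 19, 15, 198], [197.9, 236.8])]
```

View pics/c1.png

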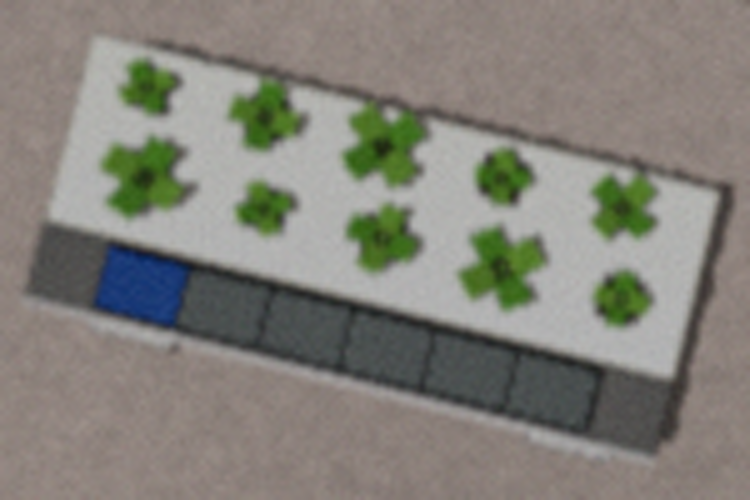

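View pics/c2.png

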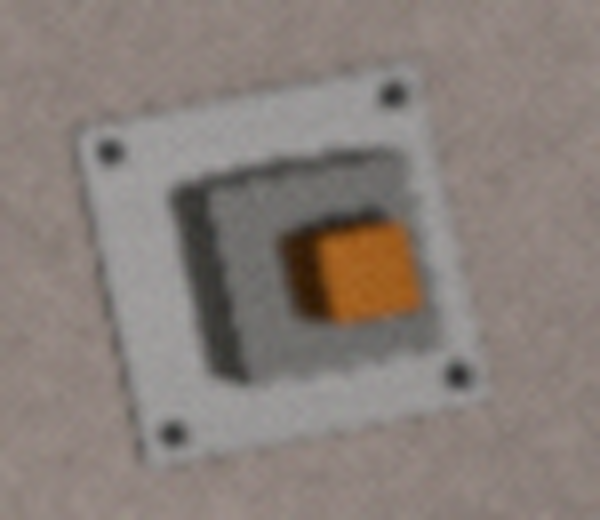

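View pics/c3.png

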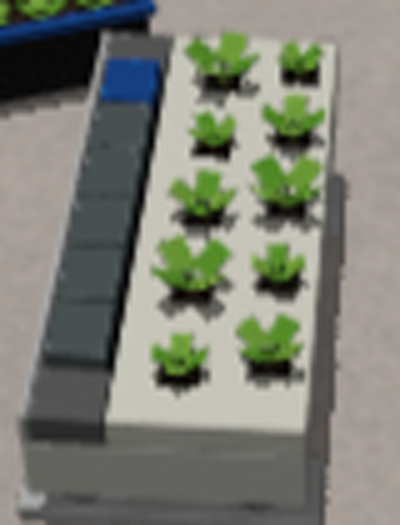

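View pics/c4.png

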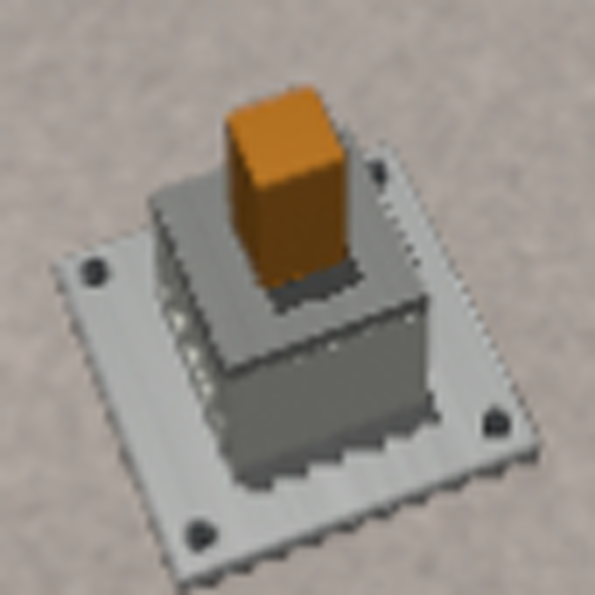

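Run:
```python
from h import *
import pickle; D=pickle.load(open("d0.pkl","rb")); T,S=D["top"],D["side"]
# blue section
p,e=tri(T,[[197.9,236.8]],S,[[250.9,155.6]]); print("blue",p,e)
# dark strip corners in crop px -> full px
c=lambda pts,x,y,k:(np.array(pts,float)+.5)/k-.5+[x,y]
# strip ends, top crop: blue outer edge mid, last grey outer edge mid
t=c([[101,276],[590,399]],170,180,5); s=c([[133,60],[78,361]],225,140,5)
for i in(0,1): print("end",tri(T,t[i:i+1],S,s[i:i+1]))
for z in(.08,.09,.1,.11,.12): 
    q=onz(T,t,z); b=onz(T,[[197.9,236.8]],z)[0]; v=q[1]-q[0]; print(z,q.round(4).tolist(),b.round(4),np.linalg.norm(v),np.degrees(np.arctan2(-v[0],v[1]*-1)), )
# stand
f=c([[80,128],[412,62],[490,393],[148,463]],365,215,8)
for z in (0.,.01): q=onz(T,f,z); print("foot",q.round(4).tolist(),q.mean(0),[np.linalg.norm(q[i]-q[i-1]).round(4) for i in range(4)])
h=c([[110,152],[393,95],[458,375],[173,433]],365,215,8); q=onz(T,h,.008); print("screws",q.round(4).tolist(),q.mean(0),[np.degrees(np.arctan2(*(q[a]-q[b])[:2])) for a,b in((0,1),(3,2))],[np.degrees(np.arctan2(*(q[a]-q[b])[1::-1])) for a,b in((0,3),(1,2))])
hs=c([[95,272],[378,172],[497,424],[202,535]],230,285,7); q=onz(S,hs,.008); print("screws side",q.round(4).tolist(),q.mean(0))
g=c([[369,273]],365,215,8); g2=c([[287,138]],230,285,7)
print("griptop",onz(T,g,.117),onz(S,g2,.117),tri(T,g,S,g2))
```

```text
blue [0.56213455 0.13791795 0.09915793] 0.0029783103591774895
end (array([0.56663348, 0.15726962, 0.09838951]), np.float64(0.0015887864414349752))
end (array([ 0.50384738, -0.07242857,  0.09414342]), np.float64(0.0027783084970737833))
0.08 [[0.566, 0.1611, 0.08], [0.5018, -0.0722, 0.08]] [0.5607 0.1417 0.08  ] 0.2420182838101416 15.381394901097718
0.09 [[0.5659, 0.1591, 0.09], [0.5023, -0.0723, 0.09]] [0.5607 0.1398 0.09  ] 0.23993332447657778 15.381394901097712
0.1 [[0.5658, 0.1571, 0.1], [0.5027, -0.0723, 0.1]] [0.5607 0.138  0.1   ] 0.23784836514301408 15.381394901097725
0.11 [[0.5658, 0.155, 0.11], [0.5032, -0.0723, 0.11]] [0.5606 0.1361 0.11  ] 0.2357634058094503 15.381394901097718
0.12 [[0.5657, 0.153, 0.12], [0.5037, -0.0723, 0.12]] [0.5606 0.1342 0.12  ] 0.23367844647588662 15.381394901097702
foot [[0.5663, -0.2944, 0.0], [0.5847, -0.399, 0.0], [0.4801, -0.4192, 0.0], [0.4601, -0.3121, 0.0]] [ 0.52281167 -0.35617267  0.        ] [np.float64(0.1076), np.float64(0.1061), np.float64(0.1066), np.float64(0.1089)]
foot [[0.5662, -0.2927, 0.01], [0.5845, -0.3964, 0.01], [0.4807, -0.4164, 0.01], [0.4609, -0.3102, 0.01]] [ 0.52309019 -0.35390753  0.01      ] [np.float64(0.1067), np.float64(0.1053), np.float64(0.1057), np.float64(0.108)]
screws [[0.5584, -0.3021, 0.008], [0.5743, -0.3906, 0.008], [0.4864, -0.4073, 0.008], [0.47, -0.3187, 0.008]] [ 0.52228473 -0.35469717  0.008     ] [np.float64(-10.183419557739294), np.float64(-10.483783127876707)] [np.float64(10.586220940178938), np.float64(10.75830048731505)]
screws side [[0.4721, -0.3176, 0.008], [0.5617, -0.3006, 0.008], [0.5773, -0.3902, 0.008], [0.4892, -0.4063, 0.008]] [ 0.5250782  -0.35368176  0.008     ]
griptop [[ 0.52215769 -0.35409622  0.117     ]] [[ 0.52464802 -0.35588147  0.117     ]] (array([ 0.52346197, -0.35467909,  0.1155093 ]), np.float64(0.002735224812680451))
```

```bash
cat >> h.py <<'E'
SC=np.array([.5235,-.3547]); SY=np.radians(10.5)
P0=np.array([.5662,.1575]); P1=np.array([.5033,-.0724]); U=(P1-P0)/np.linalg.norm(P1-P0); CY=np.arctan2(U[0],-U[1])
def q(y): return [np.cos(y/2),np.sin(y/2),0.,0.]
def st(): 
    s=bot.state(); print("t%.2f"%s["time_s"],s["eef_pos"].round(4),"F",s["ft_force"].round(1),"M",s["torque"].round(2),"op%.3f"%s["opening"]); return s
def pic(n,f):
    d=eyes.get_image(n); cv2.imwrite(f"pics/{f}.png",d["pixels"][:,:,::-1]); return d
E
python3 - <<'E'
from h import *
print(np.degrees(CY),U)
for xy,y,z in((SC,SY,.25),(SC,SY,.139),(P0,CY,.3),(P0,CY,.23),(P1,CY,.23)): print(bot.ik([*xy,z],q(y)))
bot.reach([*SC,.25],q(SY)); st()
bot.line_to([SC[0],SC[1],.139],velocity=.12); st()
pic("side","s1");pic("top","t1")
E
```

```text
-15.30150179379703 [-0.26389833 -0.9645505 ]
[-7.20123701e-01  2.78520155e-01  1.56022963e+00 -4.44089210e-16
  1.30284287e+00  6.67413054e-01]
[-7.20123701e-01  3.99025712e-01  1.63168754e+00 -4.44089210e-16
  1.11087940e+00  6.67413054e-01]
[ 1.37167019e-01  1.34742490e-01  1.63131261e+00 -4.44089210e-16
  1.37553755e+00  1.97502493e+00]
[ 1.37167019e-01  1.94878527e-01  1.69906028e+00 -4.44089210e-16
  1.24765385e+00  1.97502493e+00]
[-2.98070930e-01  7.74775133e-03  1.90171883e+00 -4.44089210e-16
  1.23212607e+00  1.53978698e+00]
t1.68 [ 0.523  -0.3557  0.2503] F [-0.6 -0.7 -0.5] M [-0.03  0.03 -0.01] op0.998
t2.76 [ 0.524  -0.3552  0.1401] F [-0.7  0.1  0. ] M [-0.04 -0.03  0.03] op1.002
```

Run:
```python
import cv2,numpy as np
a=cv2.imread("pics/s1.png")[230:400,180:380];b=cv2.imread("pics/t1.png")[180:320,330:490]
r=lambda i:cv2.resize(i,(400,int(400*i.shape[0]/i.shape[1])),interpolation=cv2.INTER_CUBIC)
a,b=r(a),r(b);h=max(len(a),len(b));f=lambda i:cv2.copyMakeBorder(i,0,h-len(i),0,0,0)
cv2.imwrite("pics/m1.png",np.hstack([f(a),f(b)]))
```

```text
(no output)
```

View pics/m1.png

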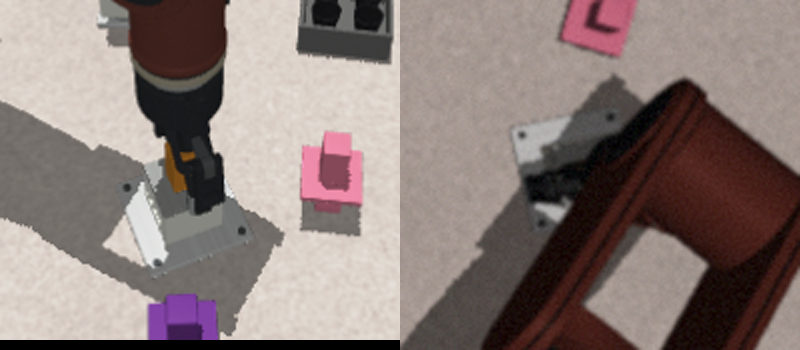

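The side view (left) shows the open jaws straddling the orange grip along the stand's y. I'll close and lift.

Run:
```python
from h import *
move_gripper(0.0,80); st()
bot.line_to([SC[0],SC[1],.17],velocity=.08); st()
bot.line_to([SC[0],SC[1],.26],velocity=.15); bot.hold(.2); s=st(); print(s["eef_rot"])
pic("side","s2");pic("top","t2")
```

```text
t3.43 [ 0.5237 -0.3549  0.1393] F [ 0.9 -0.2  1.6] M [-0.07  0.02  0.02] op0.298
t3.98 [ 0.5237 -0.3548  0.1706] F [-0.3  0.8 -3.7] M [-0.01  0.02 -0.03] op0.298
t4.92 [ 0.523  -0.3542  0.2582] F [ 0.   0.3 -2.9] M [-0.03  0.06  0.05] op0.293
[ 9.95802916e-01  9.15119919e-02 -9.93579976e-04 -1.05872421e-03]
```

View pics/s2.png

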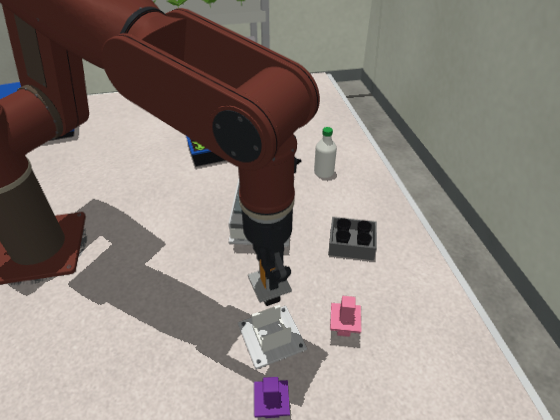

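Run:
```python
from h import *
bot.reach([*(P0+U*.018),.29],q(CY)); st()
bot.line_to([*(P0+U*.018),.245],velocity=.1); bot.hold(.2); s=st()
f0=s["ft_force"][2]; z=.245
xy=P0+U*.018
while z>.21:
    z-=.001; bot.line_to([*xy,z],velocity=.02); s=bot.state(); N=s["ft_force"][2]-f0
    if N>3: break
print("z cmd",z,N); st(); pic("side","s3")
```

```text
t6.83 [0.5617 0.1394 0.2899] F [ 1.4 -0.7 -3.8] M [ 0.01 -0.01  0.01] op0.292
t7.63 [0.562  0.1402 0.2461] F [ 0.9  0.1 -3.6] M [ 0.05  0.   -0.01] op0.293
z cmd 0.22599999999999998 7.167981757623876
t12.38 [0.5618 0.1403 0.2269] F [-1.8  0.9  3.6] M [ 0.09  0.36 -0.01] op0.296
```

View pics/s3.png

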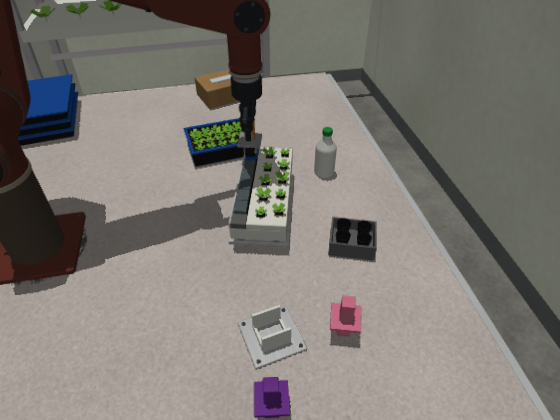

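Run:
```python
from h import *
f0=-3.3; z=.226; xy=P0+U*.018
while z>.212:
    z-=.0007; bot.line_to([*xy,z],velocity=.02); s=bot.state(); N=s["ft_force"][2]-f0
    print("%.4f %.4f N%.1f"%(z,s["eef_pos"][2],N),s["ft_force"].round(1)[:2])
    if N>18: break
st()
```

```text
0.2253 0.2261 N8.8 [-1.1  1.5]
0.2246 0.2253 N7.9 [-1.5  0.8]
0.2239 0.2245 N7.7 [-0.7  0.5]
0.2232 0.2237 N8.4 [-1.2  0.8]
0.2225 0.2229 N8.5 [-2.   0.1]
0.2218 0.2222 N9.4 [-1.8  0.1]
0.2211 0.2214 N7.8 [-0.9  1.1]
0.2204 0.2213 N11.2 [-1.7 -0.1]
0.2197 0.2212 N14.0 [-3.5  0.7]
0.2190 0.2212 N17.8 [-4.9  1.2]
0.2183 0.2211 N21.3 [-6.2  0.5]
t15.18 [0.5621 0.1406 0.2211] F [-6.2  0.5 18. ] M [ 0.22  1.33 -0.03] op0.295
```

```bash
cat > roll.py <<'E'
from h import *
def roll(sa,sb,z,f0=-3.3,ds=.006,v=.03,lo=15,hi=21):
    n=max(1,int(round(abs(sb-sa)/ds)))
    for k in range(1,n+1):
        a=sa+(sb-sa)*k/n
        bot.line_to([*(P0+U*a),z],velocity=v); s=bot.state(); F=s["ft_force"]; N=F[2]-f0
        p=s["eef_pos"]; act=(p[:2]-P0)@U
        print("s%.1f act%.1f zc%.4f z%.4f N%.1f along%.1f lat%.1f"%(a*1e3,act*1e3,z,p[2],N,F[:2]@U,F[0]*-U[1]+F[1]*U[0]))
        if N>30: print("HIGH"); z+=.002; bot.line_to([*(P0+U*a),z],velocity=.03); break
        if N>hi: z+=min(.001,(N-18)/5000*.6)
        elif N<lo: z-=min(.0005,(18-N)/5000*.6)
        z=max(z,.2165)
    return a,z
E
python3 - <<'E'
from roll import *
print(roll(.018,.066,.2186)); st()
E
```

```text
s24.0 act23.6 zc0.2186 z0.2211 N20.1 along-0.2 lat-5.4
s30.0 act28.5 zc0.2186 z0.2211 N17.8 along-4.2 lat-6.0
s36.0 act34.8 zc0.2186 z0.2211 N18.4 along-2.0 lat-4.8
s42.0 act41.6 zc0.2186 z0.2211 N17.8 along-0.1 lat-4.2
s48.0 act47.7 zc0.2186 z0.2211 N18.9 along0.5 lat-4.9
s54.0 act53.7 zc0.2186 z0.2211 N17.9 along0.9 lat-4.5
s60.0 act59.7 zc0.2186 z0.2212 N20.0 along0.8 lat-4.5
s66.0 act65.8 zc0.2186 z0.2211 N19.4 along-0.1 lat-4.6
(0.066, 0.2186)
t17.98 [0.5496 0.0939 0.2211] F [-4.4  1.3 16.1] M [0.2  1.06 0.06] op0.292
```

Works cleanly: height stays at the seated level and force is around 18-20 N. I'll roll on to the end.

Run:
```python
from roll import *
print(roll(.066,.226,.2186,ds=.008)); st(); pic("side","s4")
```

```text
s74.0 act72.3 zc0.2186 z0.2212 N18.5 along-5.9 lat-3.7
s82.0 act81.7 zc0.2186 z0.2211 N18.7 along0.3 lat-3.5
s90.0 act89.8 zc0.2186 z0.2211 N20.1 along-0.5 lat-4.4
s98.0 act97.8 zc0.2186 z0.2212 N19.6 along0.2 lat-4.3
s106.0 act105.8 zc0.2186 z0.2211 N18.7 along-0.3 lat-3.9
s114.0 act112.8 zc0.2186 z0.2211 N17.9 along-3.8 lat-3.8
s122.0 act121.9 zc0.2186 z0.2211 N18.0 along-0.2 lat-3.2
s130.0 act130.0 zc0.2186 z0.2211 N19.7 along0.6 lat-3.5
s138.0 act138.0 zc0.2186 z0.2212 N18.6 along0.7 lat-3.5
s146.0 act146.0 zc0.2186 z0.2211 N19.9 along-0.1 lat-3.5
s154.0 act152.5 zc0.2186 z0.2212 N17.5 along-5.4 lat-3.1
s162.0 act162.0 zc0.2186 z0.2210 N18.7 along0.3 lat-3.3
s170.0 act170.1 zc0.2186 z0.2211 N19.8 along1.1 lat-3.4
s178.0 act178.1 zc0.2186 z0.2212 N19.1 along0.8 lat-4.1
s186.0 act186.2 zc0.2186 z0.2211 N19.4 along0.5 lat-4.3
s194.0 act193.2 zc0.2186 z0.2212 N19.0 along-4.0 lat-3.1
s202.0 act202.2 zc0.2186 z0.2211 N17.9 along0.2 lat-1.8
s210.0 act210.3 zc0.2186 z0.2212 N18.6 along1.1 lat-2.5
s218.0 act218.3 zc0.2186 z0.2211 N18.6 along0.7 lat-2.9
s226.0 act226.4 zc0.2186 z0.2211 N19.0 along0.0 lat-2.6
(0.226, 0.2186)
t26.32 [ 0.5078 -0.0612  0.2211] F [-2.5  0.6 15.7] M [ 0.07  0.62 -0.05] op0.292
```

View pics/s4.png

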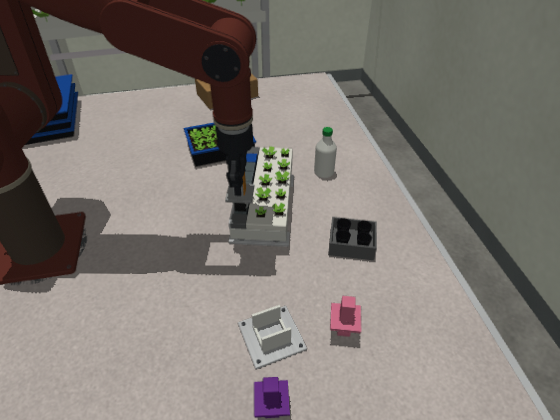

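Run:
```python
from h import *
bot.line_to([*(P0+U*.226),.29],velocity=.12); 
bot.reach([*SC,.28],q(SY)); bot.line_to([*SC,.24],velocity=.1); bot.hold(.3); s=st(); print(s["eef_rot"].round(4),q(SY))
a=pic("side","s5")["pixels"];b=pic("top","t5")["pixels"]
c1=cv2.resize(a[200:370,190:360],(400,400),interpolation=cv2.INTER_CUBIC);c2=cv2.resize(a[135:250,220:310],(313,400),interpolation=cv2.INTER_CUBIC)
cv2.imwrite("pics/m5.png",np.hstack([c1,c2])[:,:,::-1])
```

```text
t29.09 [ 0.5237 -0.355   0.2408] F [-0.1  0.1 -3.2] M [ 0.   -0.01 -0.04] op0.294
[9.958e-01 9.140e-02 5.000e-04 5.000e-04] [np.float64(0.9958049275746618), np.float64(0.09150161866340238), 0.0, 0.0]
```

View pics/m5.png

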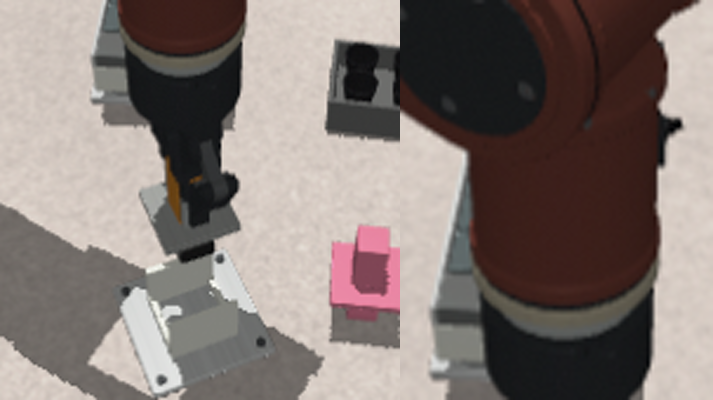

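View pics/t5.png

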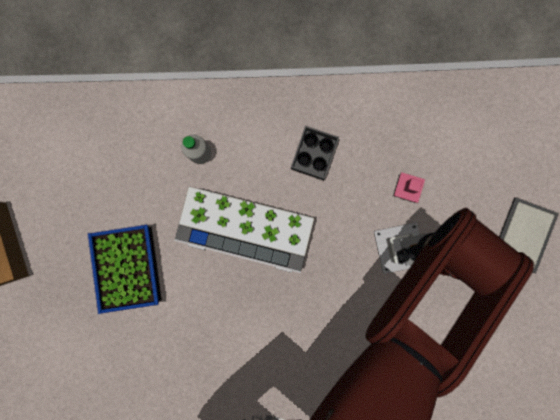

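Run:
```python
from h import *
import pickle; S=pickle.load(open("d0.pkl","rb"))["side"]
R=np.array([[np.cos(SY),-np.sin(SY)],[np.sin(SY),np.cos(SY)]])
for a,b in((-.03,.03),(-.03,-.03),(.03,-.03)): 
  for z in(.1665,.1585): print(a,b,z,proj(S,[*(R@[a,b]+[.5237,-.355]),z]).round(1))
```

```text
-0.03 0.03 0.1665 [[248.  280.5]]
-0.03 0.03 0.1585 [[248.2 283.2]]
-0.03 -0.03 0.1665 [[259.5 306.7]]
-0.03 -0.03 0.1585 [[259.7 309.3]]
0.03 -0.03 0.1665 [[291.7 295.6]]
0.03 -0.03 0.1585 [[291.6 298.3]]
```

Predicted plate corners match the picture within about 1.5 px, so the roller hasn't slipped or tilted. The top view shows the tray, bottle and bin unmoved. I'll lower it now while watching the force.

Run:
```python
from h import *
f0=bot.state()["ft_force"][2]
for z in (.2,.17,.155,.148,.1445,.142,.141,.140,.139,.138):
    bot.line_to([*SC,z],velocity=.06 if z>.15 else .03); s=st()
    if s["ft_force"][2]-f0>4: break
    if max(abs(s["ft_force"][:2]))>8: print("LAT"); break
a=pic("side","s6")["pixels"]
cv2.imwrite("pics/m6.png",cv2.resize(a[220:370,190:360],(680,600),interpolation=cv2.INTER_CUBIC)[:,:,::-1])
```

```text
t30.01 [ 0.5237 -0.3549  0.2002] F [-0.1 -0.2 -3.7] M [-0.08 -0.03  0.02] op0.293
t30.66 [ 0.5235 -0.3546  0.1697] F [ 0.4 -0.2 -3.1] M [-0.01 -0.04  0.05] op0.296
t31.06 [ 0.5231 -0.3544  0.1542] F [-0.  -0.1 -4. ] M [-0.    0.01 -0.01] op0.290
t31.44 [ 0.5234 -0.3545  0.1477] F [ 1.   0.6 -3.8] M [ 0.03 -0.04  0.05] op0.292
t31.71 [ 0.5233 -0.3546  0.1442] F [-0.5  0.7 -3.3] M [ 0.04 -0.01  0.01] op0.293
t31.96 [ 0.5234 -0.3546  0.1418] F [ 0.9  0.2 -3.8] M [ 0.01  0.01 -0.01] op0.293
t32.21 [ 0.5235 -0.3547  0.141 ] F [ 0.1  1.  -4. ] M [ 0.01  0.04 -0.04] op0.295
t32.46 [ 0.5234 -0.3546  0.1399] F [-0.2  0.2 -2.9] M [0.04 0.01 0.05] op0.297
t32.71 [ 0.5237 -0.3549  0.1393] F [-0.3 -0.8 -2.1] M [0.06 0.01 0.03] op0.296
t32.96 [ 0.5237 -0.3549  0.1393] F [-3.3  1.8  4.2] M [ 0.35  0.45 -0.01] op0.297
```

View pics/m6.png

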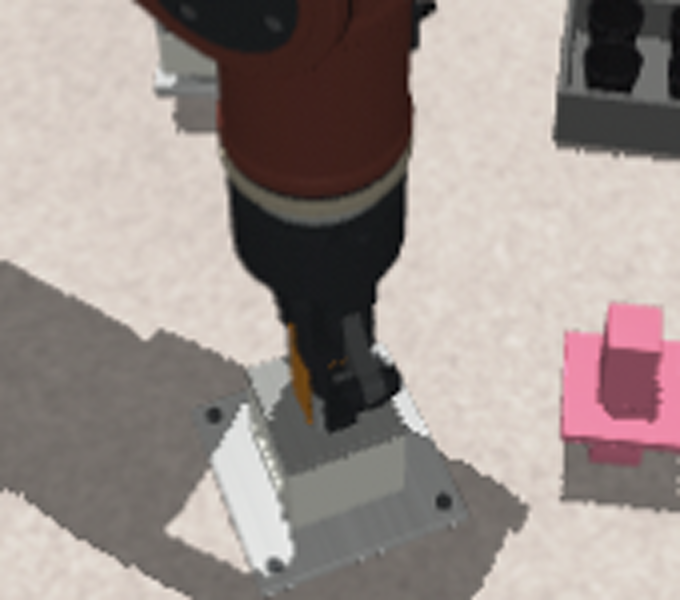

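Contact came at z = 0.1393, the same height as when I picked it up, and the plate sits flat on the walls. Releasing and retreating.

Run:
```python
from h import *
bot.line_to([*SC,.1392],velocity=.03)
move_gripper(1.0); st()
bot.line_to([*SC,.26],velocity=.1); 
bot.move_j([-1.361,.22,1.526,0,1.395,-.126]); bot.hold(.3); st()
T=eyes.get_image("top");S=eyes.get_image("side")
for d,n in((T,"t"),(S,"s")): print(n,blobs(d,(8,170,100),(20,255,255))[1])
f=lambda d,y,x,s:cv2.resize(d["pixels"][y:y+s,x:x+s,::-1],(400,400),interpolation=cv2.INTER_CUBIC)
cv2.imwrite("pics/m7.png",np.hstack([f(S,285,230,85),f(S,140,215,105)])); cv2.imwrite("pics/t7.png",T["pixels"][:,:,::-1])
import pickle; pickle.dump({"top":T,"side":S},open("d7.pkl","wb"))
```

```text
t33.88 [ 0.5235 -0.3547  0.1392] F [ 0.4  0.2 -0.4] M [ 0.04 -0.02 -0.04] op0.997
t37.01 [ 0.2068 -0.5899  0.3043] F [ 0.2 -0.   0.7] M [ 0.03 -0.01  0.  ] op1.001
t [([404, 243, 13, 12, 116], [410.0, 248.4])]
s [([263, 298, 16, 14, 156], [270.3, 304.6])]
```

View pics/m7.png

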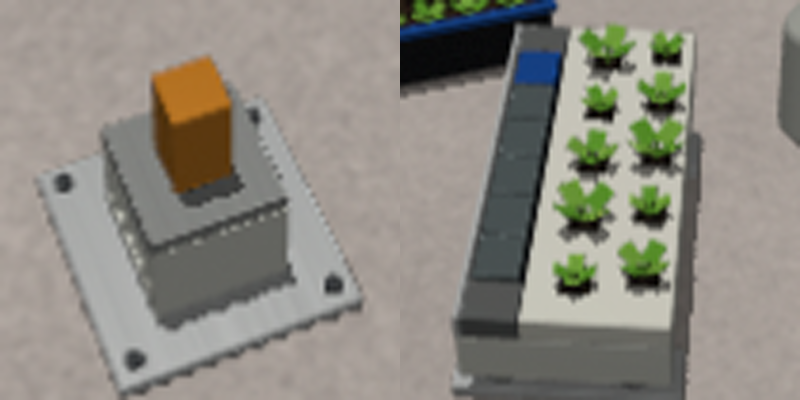

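View pics/t7.png

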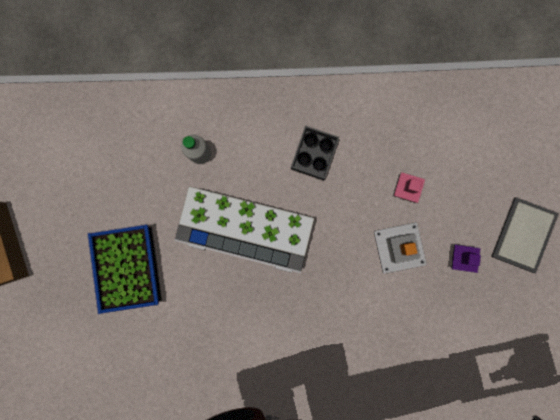

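The roller sits flat in its stand, with the grip blobs within 0.3 px of where they started. The strip lies flush along its whole length, and the tray, bottle and bin haven't moved. Handing in.

```bash
python3 -c "
from h import *
print(bot.close_job()); st()"
```

```text
the job is handed in; nothing more can be done
None
the job is handed in; nothing more can be done
```

I took the roller from its stand and touched down on the blue section, which seated at a steady 8–9 N. I then rolled from the blue section to the far end at about 18–20 N and put the roller back in its stand. I released it and handed the job in at about 37 s of the 72 s allowed.

**Strip:** the roller stayed at the seated height (within 0.2 mm) at every point logged along all six sections. The highest force logged was about 21 N, against the 40 N limit. The roll covered about 208 mm, or about 9.9 rad by calculation. I could not read the wheel angle or the section joints, so both rest on the height and distance logs.

**Roller:** it set down at the same height as when I picked it up. Its grip was within 0.4 px of its starting position in both views, and it looks upright.

**Bystanders:** by eye, the tray, bottle and bin are where they were in the pictures before and after.

No check failed. The only disagreement was 2–3 mm between the two cameras, in line with their calibration. There was also a sideways force of up to about 6 N while pressing, which did not shift the roller in the grip.

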